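# Turn a mower wheel hub over in the clamshell turnover cradle

### The arm

A 6-joint arm with a two-finger parallel gripper is mounted at the origin on the work surface. World frame = base frame: x ahead of the robot, y to its left, z up, the work surface at z = 0. Lengths are in m, angles in rad, forces in N, time in s.
With the tool pointing down it reaches from about 0.375 to 0.975 m from the base axis. Payload 3.8 kg.
Tool frame: the origin (TCP) lies midway between the tips of the shut fingers; the grasp point (between the pads) lies 19 mm behind it; z points along the fingers, y is the line along which they close (so a half turn about z gives the same grasp; the last joint's range is limited). The gripper opens to 88 mm and grips with 3 to 60 N. Pads are 18 mm wide; open, the fingers measure 123 mm over their backs; the gripper's body (75 mm by 187 mm) begins 45 mm behind the grasp point.
Start: joints at [1.237, 0.264, 1.604, -0, 1.274, -0.037], TCP at [0.197, 0.645, 0.239] pointing down, gripper open.
Joint ranges: [-2.63, 2.63], [-0.94, 2.18], [0.31, 2.57], [-1.31, 4.45], [0, 2.66], [-2.55, 2.55]. Speed limits (rad/s): [2.57, 2.57, 3.14, 3.14, 3.14, 3.14].

### API

Orientations are given as a rotation vector (axis times angle).
In Python, from cell import manip, inverse_kinematics, cams, order gives the robot as it stands. Calls block until the motion is done:
- manip.move_pose(position, orientation): joint-space move of the TCP to a pose.
- manip.move_linear(position, rate=0.15, rot=None): straight line of the TCP; rot=None keeps the orientation; rate is the mean speed in m/s.
- manip.set_joints(angles): joint-space move.
- manip.set_gripper(opening, force=None): finger opening in m; force is the grip in N (None keeps the last); returns when the fingers have stopped.
- manip.dwell(seconds).
- inverse_kinematics(position, orientation): joint angles nearest the present ones, or None.
- manip.state(): the state.
- cams.capture(name): name is "scene" or "top" or "wrist"; returns a dict with "image" (480x640x3 uint8, blue, green, red), "z_map" (480x640 float32, m along the optical axis (not along the pixel's ray), 0 where there is no reading), "intrinsics" (3x3 intrinsics, pixels), "k1" (the pictures are not rectified: a ray, as slopes to the right and down, at radius r is drawn at 1 + k1 r^2 times it, then the intrinsics apply), "position" and "orientation" of the camera in the world; the wrist camera has in their place "T_tool_cam" (4x4, takes a point from camera to tool coordinates, whose origin is the TCP and whose axes are the flange's). Camera axes: x right, y down, z forward; pixel columns grow to the right and rows downward; lengths in m; the calibration is good to about 2 mm. A picture is of the moment at which its call begins: read the wrist's pose just before it.
A pose or a line that the arm cannot do raises manip.IKError and nothing moves.
- order.close_job(): hands the job in; it is judged then, once.
The state is a dict: "clock": time; "joint_pos": joint angles; "joint_velocities": joint speeds; "tau": joint torques, N m; "tool_pos": TCP position; "tcp_rot": TCP orientation; "contact_force": force on the tool from outside, world axes, zero at the start; "moment": the same for the moment, N m; "gripper_width": finger opening in m; "grasp_force": force on a finger pad.
Only numpy, scipy, OpenCV 4.12 (cv2) and the standard library are available. Lean on these libraries where they do the work, as an engineer would, in place of code of your own. Each camera call takes 0.05 s, during which the arm holds its last target. There are 200 camera calls.

### The job

Take the stepped wheel hub off the sloping rack, set it flange down in the shallow tray of the turnover cradle and close the deep tray fully over it. Then swing the closed pair right over to the other side by the shallow tray's bar, so that the hub is turned upside down into the deep tray, and swing the shallow tray back well past upright and leave it, so that the hub sits flange up in the open deep tray. Leave everything else on the bench where it is.

Things in the scene. Friction and masses are not known exactly. Their poses are not given: they have to be found in the camera images.
- hub_center (a point): Wheel hub, black rubber, 0.1 to 0.2 kg: flange 60 mm across, 12 mm thick, with a round boss 34 mm across, 24 mm tall (36 mm overall). Point on its axis, half-way up. z axis from flange to boss. Starts in either place on the sloping rack, 47 mm left or right of its middle, flange against the slope, so its axis leans 35 degrees towards the rack's front. Grasp the boss along that axis.
- rack: Fixed sloping wooden rack 200 mm wide (y), left or right of the cradle. Origin under its middle on the bench; x to its back, front to the robot. The slope rises to the back at 35 degrees, 45 mm above the origin, with a 10 mm lip at its foot. A plain slope: hub and ring rest on it against the lip.
- tyre: Black rubber ring, 60 mm outside, 30 mm bore, 20 mm thick, in the other place on the rack. Leave alone. Origin at the centre of its face on the slope.
- rail_mid (a point): Middle of the steel rail over the rack, on its axis: 22 mm thick, along the rack's y, 155 mm above the bench and 4 mm behind the rack's origin, on posts 110 mm left and right. It is above the hub's upper half: a gripper pointing straight down does not fit, one leaning with the hub does.
- cradle: Fixed turnover cradle on a steel base plate 160 (x) by 190 mm (y), origin under its middle. Two aluminium trays swing on one hinge along its x axis: the shallow one lies open on the +y side, the deep one belongs on the -y side. The hinges are stiff: trays stay at any angle; a bar needs 3 to 12 N.
- hinge_mid (a point): Middle of the hinge line, 50 mm above the bench; x along the hinge, y towards the shallow tray's starting side. The trays do not lock: swinging the shallow tray over pushes the hub and the closed deep tray along with it; swinging it back leaves the deep tray lying.
- shallow_tray (a joint): Angle of the shallow tray about the hinge: 0 = lying flat, open upward, on the cradle's +y side (its start); pi/2 upright; pi = turned over, lying on the -y side on top of the deep tray.
- deep_tray (a joint): Angle of the deep tray: 0 = lying flat, open upward, on the cradle's -y side; pi = closed, upside down over the shallow tray's +y place. It starts standing half-way, 0.5 to 1.2.
- shallow_nest (a point): Centre of the floor of the shallow tray's nest: square, 69 mm inside, wall 10.5 mm high, for the flange. 58 mm from the hinge line, 12.5 mm below it (37.5 mm above the bench) when the tray lies at 0. Its z axis points out of the tray, and so does that of the deep nest.
- deep_nest (a point): Centre of the floor of the deep tray's nest: square, 43 mm inside, wall 19.5 mm high, for the boss. 58 mm from the hinge line, 24.5 mm below it when the tray lies at 0. When the pair is closed the floors are 37 mm apart.
- shallow_bar (a point): Grip point on the shallow tray's handle: a round steel bar 12 mm thick, parallel to the hinge, 138 mm from the hinge line and level with it when the tray lies flat. The grip point is 32 mm to +x of the cradle's middle; the free bar reaches from 6 to 54 mm. 34 mm free between the bar and the tray's edge. Round, so it can turn between the fingers while the tool stays upright.
- deep_bar (a point): The same grip point on the deep tray's bar, 32 mm to -x of the cradle's middle, 138 mm from the hinge line. When the trays are closed together both bars lie in one line.
- plug_bin: Fixed green bin 110 x 130 mm on a pivot bracket, 120 mm high, with spent spark plugs; on the side of the cradle where the rack is not. Origin under its middle.
- gauge: Chrome gap wheel gauge, disc 60 mm across, 12 mm high, lying in front of the cradle. Leave alone.
- tap: Brass fuel tap 50 mm long, 37 mm high. Leave alone.
- tin: Small tin 54 mm across, 75 mm high. Leave alone.
- spanner: Steel spanner 160 mm long lying on the bench. Leave alone.
- oil: Plastic bottle 60 mm across, 150 mm high, behind the cradle. Leave alone.
Things that resemble listed ones, but are neither listed nor needed, are in the scene too. Leave any green look-alike of the part that bears hub_center alone.

How it is judged:
By the outcome, as a careful person would: the job done as asked, in the order asked, and still so for the second after the job is handed in, with the robot touching nothing.
It also fails if it takes over 72 s, if anything falls off the work surface, if the arm or the gripper's body presses on something with over 40 N, if the wrist force passes 120 N, or if a joint passes its speed limit or range.

## Working session

There is one attempt and no reset: what is moved stays moved. The work goes in short steps, each a Python script; the robot and the scene stay as the last script left them, time stands still between calls to the robot, and variables do not carry over. Pictures are saved under pics/ and viewed, at most 10 in all, crops included, and the job is handed in when it is done.

```bash
ls; mkdir -p pics
python3 - <<'E'
from cell import manip,cams
import cv2,numpy as np,pickle
s=manip.state();print(s['clock'],s['tool_pos'],s['tcp_rot'])
d={}
for n in("scene","top"):
    c=cams.capture(n);d[n]=c;cv2.imwrite(f'pics/{n}0.png',c['image']);print(n,c['position'],c['orientation'],c['k1'],c['intrinsics'].tolist())
pickle.dump(d,open('c0.pkl','wb'))
E
```

```text
pics
0.0 [0.19718382 0.64481141 0.23740413] [-0.46438626 -3.10669181  0.00342541]
scene [ 1.05964608 -0.64405032  0.77487357] [-2.15750113 -0.73357202  0.35529821] -0.08846133778102594 [[453.6748213009276, 0.0, 317.8505564225262], [0.0, 453.6748213009276, 237.38833798583664], [0.0, 0.0, 1.0]]
top [0.44327725 0.0059296  1.2968718 ] [-2.15786358  2.18031392 -0.13314961] -0.05834504905423167 [[469.2317960325268, 0.0, 313.72033249073843], [0.0, 469.2317960325268, 242.70884702865828], [0.0, 0.0, 1.0]]
```

View pics/scene0.png

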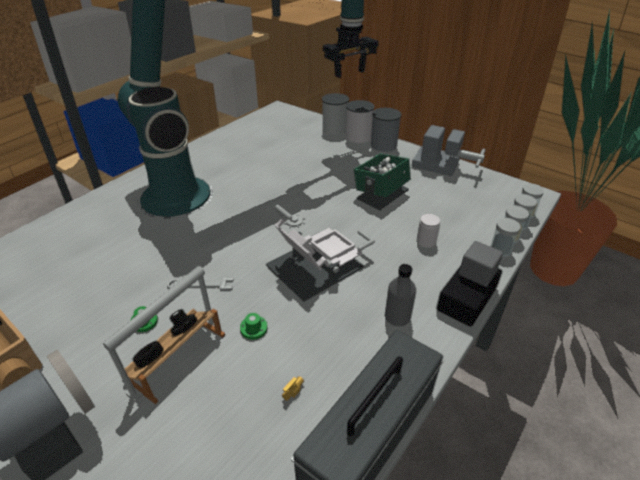

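View pics/top0.png

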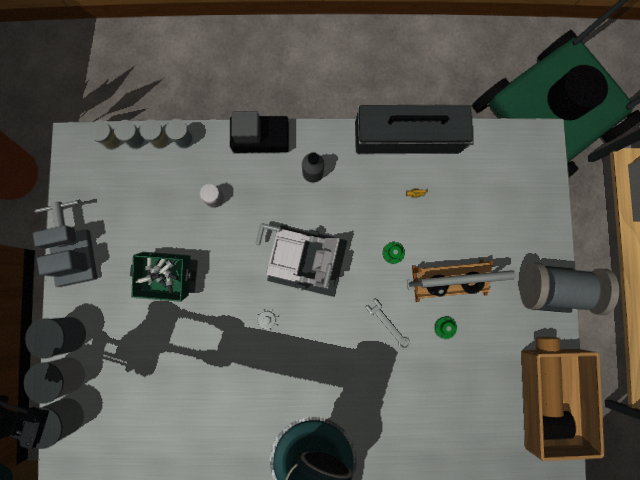

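The shallow tray is on the left in the top view (nest at about (290,253)), with its bar at (265,235). The deep tray stands half-way at (320,262).
Hub candidates:
- Black stepped part on the rack: scene (181,320), top (437,287).
- Black ring, the tyre: scene (147,352), top (472,283).
- Green look-alikes: scene (253,325) and (143,318), top (394,252) and (446,327).

By the description I choose the black part at scene (181,320). I'll check it in a close crop.

```bash
cat > h.py <<'E'
import numpy as np,cv2
from scipy.spatial.transform import Rotation as R
def rays(c,uv):
    K=c['intrinsics'];k=float(c['k1'])
    p=np.float64(uv).reshape(-1,1,2)
    q=cv2.undistortPoints(p,K,np.array([k,0,0,0.]),None,None).reshape(-1,2)
    return np.c_[q,np.ones(len(q))]
def cloud(c,mask=None,RT=None):
    z=c['z_map'];m=z>0
    if mask is not None:m&=mask
    v,u=np.nonzero(m)
    P=rays(c,np.c_[u,v])*z[v,u][:,None]
    if RT is None:RT=(R.from_rotvec(c['orientation']).as_matrix(),c['position'])
    return P@RT[0].T+RT[1],np.c_[u,v]
def plane(c,uv,h):
    d=rays(c,uv)@R.from_rotvec(c['orientation']).as_matrix().T;o=c['position']
    return o+d*((h-o[2])/d[:,2])[:,None]
def proj(c,P):
    r=R.from_rotvec(c['orientation']).as_matrix();p=(np.atleast_2d(P)-c['position'])@r
    return cv2.projectPoints(p,np.zeros(3),np.zeros(3),c['intrinsics'],np.array([c['k1'],0,0,0.]))[0].reshape(-1,2)
E
python3 - <<'E'
from h import *
import pickle
d=pickle.load(open('c0.pkl','rb'))
s,t=d['scene'],d['top']
a=cv2.resize(s['image'][255:405,90:290],(800,600),interpolation=2);
b=cv2.resize(t['image'][215:305,245:365],(400,300),interpolation=2);e=cv2.resize(s['image'][190:300,260:380],(400,300),interpolation=2)
cv2.imwrite('pics/crop1.png',np.hstack([cv2.resize(a,(400,300)),e]));
for n,c in d.items():
    P,uv=cloud(c)
    m=(abs(P[:,2]-.165)<.012)&(P[:,1]<-.2)&(P[:,1]>-.55)&(P[:,0]>.2)&(P[:,0]<.7)
    Q=P[m];l=cv2.fitLine(Q.astype(np.float32),cv2.DIST_HUBER,0,.01,.01).ravel()
    w=(Q-l[3:])@l[:3];print(n,'rail',m.sum(),l.round(4),w.min(),w.max(),np.median(Q,0))
    hsv=cv2.cvtColor(c['image'],cv2.COLOR_BGR2HSV);h=hsv[uv[:,1],uv[:,0]]
    m=(h[:,0]<22)&(h[:,1]>90)&(P[:,1]<-.2)&(P[:,1]>-.55)&(P[:,0]>.2)&(P[:,0]<.75)&(P[:,2]>.01)&(P[:,2]<.12)
    Q=P[m].astype(np.float32);print(' rack box',m.sum(),cv2.minAreaRect(Q[:,:2]),Q[:,2].max())
    # table check
    m=(abs(P[:,2])<.01)&(abs(P[:,1])<.5)&(P[:,0]>.3)&(P[:,0]<.7);print(' table z',np.median(P[m,2]))
    # cradle dark plate & bounding
    m=(np.hypot(P[:,0]-.44,P[:,1]-.03)<.2)&(P[:,2]>.02)&(P[:,2]<.2);print(' cradle pts',m.sum(),cv2.minAreaRect(P[m][:,:2].astype(np.float32)),P[m,2].max())
    m=(np.hypot(P[:,0]-.44,P[:,1]-.03)<.2)&(P[:,2]>.004)&(P[:,2]<.016);print(' plate',m.sum(),cv2.minAreaRect(P[m][:,:2].astype(np.float32)))
E
```

```text
scene rail 1301 [-0.0704  0.9975  0.0021  0.4831 -0.3841  0.1616] -0.11406584103014705 0.11920261136929548 [ 0.48274255 -0.39729925  0.16229145]Traceback (most recent call last):
  File "<stdin>", line 15, in <module>
cv2.error: OpenCV(4.12.0) /io/opencv/modules/imgproc/src/convhull.cpp:143: error: (-215:Assertion failed) total >= 0 && (depth == CV_32F || depth == CV_32S) in function 'convexHull'
```

View pics/crop1.png

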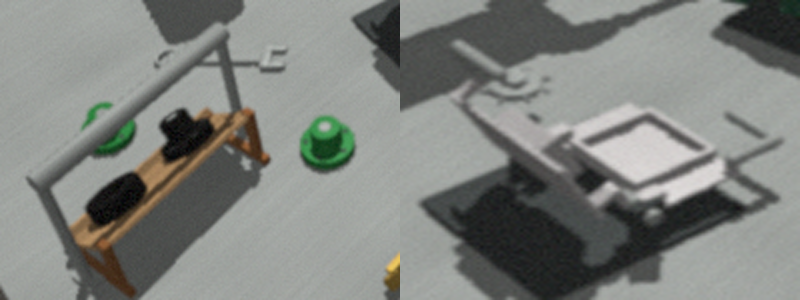

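The crop confirms it. The black stepped part with the boss (left panel, about (180,130), nearer the cradle) is the hub, and the flat ring at (115,198) is the tyre. The deep tray leans half-open, and the shallow nest is empty.

Run:
```python
from h import *
import pickle
d=pickle.load(open('c0.pkl','rb'))
f=lambda Q:cv2.minAreaRect(np.ascontiguousarray(Q[:,:2],dtype=np.float32)) if len(Q) else None
for n,c in d.items():
    P,uv=cloud(c)
    hsv=cv2.cvtColor(c['image'],cv2.COLOR_BGR2HSV);h=hsv[uv[:,1],uv[:,0]]
    m=(abs(P[:,2]-.165)<.012)&(P[:,1]<-.2)&(P[:,1]>-.55)&(P[:,0]>.2)&(P[:,0]<.7)
    Q=P[m];l=cv2.fitLine(Q.astype(np.float32),cv2.DIST_HUBER,0,.01,.01).ravel()
    w=(Q-l[3:])@l[:3];print(n,'rail',m.sum(),l.round(4),np.percentile(w,[.5,99.5]),'mid',l[3:]+l[:3]*np.percentile(w,[.5,99.5]).mean())
    A=(P[:,1]<-.2)&(P[:,1]>-.52)&(P[:,0]>.3)&(P[:,0]<.65)
    m=(h[:,0]<25)&(h[:,1]>70)&A&(P[:,2]>.005)&(P[:,2]<.12)
    print(' rack box',m.sum(),f(P[m]),np.percentile(P[m,2],99) if m.any() else 0)
    m=(h[:,2]<60)&A&(P[:,2]>.03)&(P[:,2]<.13)
    mm,cc=cv2.kmeans(np.float32(P[m]),2,None,(3,50,1e-5),5,0)[1:] if m.sum()>5 else (0,0); print(' black',m.sum(),cc, [f(P[m][mm.ravel()==i]) for i in(0,1)])
    m=(abs(P[:,2])<.012)&(abs(P[:,1])<.5)&(P[:,0]>.3)&(P[:,0]<.7);print(' table z',np.median(P[m,2]))
    B=np.hypot(P[:,0]-.44,P[:,1]-.03)<.2
    m=B&(P[:,2]>.025)&(P[:,2]<.2);print(' cradle',m.sum(),f(P[m]),P[m,2].max())
    m=B&(P[:,2]<.03)&(h[:,2]<75);k=np.zeros(c['z_map'].shape,np.uint8);k[uv[m][:,1],uv[m][:,0]]=255
    print(' plate',m.sum(),f(P[m&(P[:,2]>.004)]))
    # rim of shallow nest z~.048 , nest floor .0375
    for lo,hi in((.033,.042),(.043,.053)):
        m=B&(P[:,2]>lo)&(P[:,2]<hi);print(lo,m.sum(),f(P[m]))
```

```text
scene rail 1301 [-0.0704  0.9975  0.0021  0.4831 -0.3841  0.1616] [-0.1136201   0.11542465] mid [ 0.48305381 -0.38316535  0.16158875]
 rack box 1769 ((0.4828161299228668, -0.3791446387767792), (0.09041851758956909, 0.2171344757080078), 4.448714733123779) 0.0748129683255944
 black 894 [[ 0.4802261  -0.4338232   0.06267145]
 [ 0.47214317 -0.34172058  0.06564765]] [((0.4855879545211792, -0.44744566082954407), (0.053357094526290894, 0.09236474335193634), 34.96601104736328), ((0.46963047981262207, -0.338915079832077), (0.054082226008176804, 0.04863141104578972), 67.72367095947266)]
 table z -0.0007457338349371456
 cradle 2252 ((0.5497491359710693, 0.044398754835128784), (0.21044738590717316, 0.16348278522491455), 76.26624298095703) 0.18179747787280054
 plate 2021 ((0.5401645302772522, 0.008941881358623505), (0.1906152367591858, 0.15693876147270203), 75.46388244628906)
0.033 812 ((0.5550867319107056, 0.049486324191093445), (0.1122884675860405, 0.14939823746681213), 75.86520385742188)
0.043 422 ((0.5494281053543091, 0.06141210347414017), (0.16207541525363922, 0.1497947722673416), 86.0255889
[... 430 characters left out ...]
73), (0.2587438225746155, 0.10752758383750916), 32.78876495361328), ((0.48226845264434814, -0.43656784296035767), (0.07412106543779373, 0.09852707386016846), 12.986577987670898)]
 table z 7.769317025219102e-05
 cradle 2682 ((0.5415698885917664, 0.03610159456729889), (0.22416329383850098, 0.16692790389060974), 86.64672088623047) 0.18576908347160792
 plate 4881 ((0.4318051338195801, 0.011860877275466919), (0.345090389251709, 0.3923819959163666), 66.93354034423828)
0.033 1062 ((0.5451562404632568, 0.055698148906230927), (0.11019089072942734, 0.14605019986629486), 78.75257110595703)
0.043 344 ((0.5663374662399292, 0.06656788289546967), (0.1687718778848648, 0.16628798842430115), 64.5420150756836)
```

```bash
cat >> h.py <<'E'
def ori(z,y):
    z=np.array(z,float)/np.linalg.norm(z);y=np.array(y,float);y=y-z*(y@z);y/=np.linalg.norm(y)
    return np.c_[np.cross(y,z),y,z]
def frame(yaw,o):
    c,s=np.cos(yaw),np.sin(yaw);return np.array([[c,-s,0],[s,c,0],[0,0,1]]),np.array(o,float)
rv=lambda M:R.from_matrix(M).as_rotvec()
E
python3 - <<'E'
from h import *
from cell import manip,cams,inverse_kinematics as ik
T=np.array(cams.capture('wrist')['T_tool_cam']);print(T.round(4).tolist())
t,Rc=T[:3,3],T[:3,:3]
def tcp(M,tgt,D):return tgt-M@(t+D*Rc[:,2])
Rk,ro=frame(.075,(.477,-.383,0)); Cr,co=frame(np.radians(-14),(.541,.009,0))
a=Rk@[-np.sin(np.radians(35)),0,np.cos(np.radians(35))]
for sg in(1,-1):
    M=ori([0,0,-1],sg*Cr[:,0]);p=tcp(M,co+[0,0,.05]+Cr@[0,.03,0],.36);print('cradle',sg,p,(M@t),ik(p,rv(M)))
    M=ori(-a,sg*Rk[:,1]);p=tcp(M,ro+Rk@[-.008,.02,.06],.28);print('rack',sg,p,Rk.T@(p-ro),Rk.T@(M@t),ik(p,rv(M)))
    for q in(M,):
        g=ro+Rk@[-.008,.047,.065]-a*.002; print(' grasp',ik(g,rv(q)),ik(g+a*.1,rv(q)))
E
```

```text
[[0.0002, -0.9639, -0.2662, 0.0674], [1.0, -0.0001, 0.0009, 0.0002], [-0.0009, -0.2662, 0.9639, -0.1467], [0.0, 0.0, 0.0, 1.0]]
cradle 1 [0.55463378 0.06581677 0.25032616] [0.0164861  0.06535494 0.14668483] [ 7.35182523e-02  3.67243908e-02  1.84184022e+00 -8.88178420e-16
  1.26302804e+00  3.17864348e-01]
rack 1 [ 0.39125816 -0.36983049  0.15683913] [-0.08451401  0.01955709  0.15683913] [-0.13934742  0.0001856   0.081497  ] None
 grasp None None
cradle -1 [0.54188153 0.01040097 0.25032616] [-0.0164861  -0.06535494  0.14668483] None
rack -1 [ 0.40284328 -0.36807167  0.16502058] [-0.07282968  0.02044291  0.16502058] [-0.0289225  -0.0001856   0.15881736] [-1.12969044 -0.0641682   2.23096906  0.76073307  0.8895634  -0.10224995]
 grasp [-0.96794183  0.12068679  2.27805559  0.96766229  0.64558152 -0.24064095] [-1.08728983 -0.07696534  2.28559329  0.7891689   0.83548542 -0.10824022]
```

Run:
```python
from h import *
from cell import manip,cams
import pickle
w={}
T=np.array(cams.capture('wrist')['T_tool_cam']);t,Rc=T[:3,3],T[:3,:3]
def tcp(M,tgt,D):return tgt-M@(t+D*Rc[:,2])
Rk,ro=frame(.075,(.477,-.383,0)); Cr,co=frame(np.radians(-14),(.541,.009,0))
a=Rk@[-np.sin(np.radians(35)),0,np.cos(np.radians(35))]
def shot(n,M,p):
    manip.move_pose(p,rv(M));s=manip.state();c=cams.capture('wrist')
    Mt=R.from_rotvec(s['tcp_rot']).as_matrix();c['orientation']=rv(Mt@Rc);c['position']=Mt@t+s['tool_pos'];w[n]=c
    cv2.imwrite(f'pics/w_{n}.png',c['image']);print(n,s['clock'],s['tool_pos'],p)
M=ori([0,0,-1],Cr[:,0]);shot('cradle',M,tcp(M,co+[0,0,.05]+Cr@[0,.03,0],.40))
M=ori(-a,-Rk[:,1]);shot('rack',M,tcp(M,ro+Rk@[-.008,.02,.06],.35))
pickle.dump(w,open('w.pkl','wb'))
cv2.imwrite('pics/w.png',np.hstack([cv2.resize(w[k]['image'],(400,300),interpolation=cv2.INTER_AREA) for k in w]))
```

```text
cradle 2.6 [0.55710675 0.07698988 0.28876325] [0.55717383 0.07615713 0.28888299]
rack 4.425 [ 0.38005923 -0.36940502  0.23126195] [ 0.37946625 -0.36976353  0.23098012]
```

View pics/w.png

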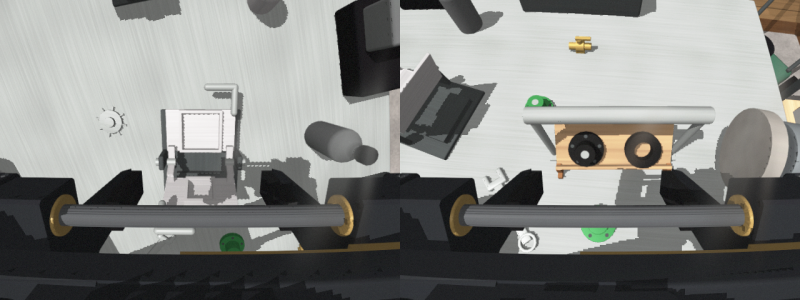

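Left: the shallow nest is at full-image (325,208) with its bar at (370,140), and the deep tray is below it. Right: the hub is at full-image (297,240) with its boss visible, and the tyre is at (393,240). The rail does not hide the hub.

Run:
```python
from h import *
import pickle
w=pickle.load(open('w.pkl','rb'))
f=lambda Q:tuple(np.round(x,4) for x in cv2.minAreaRect(np.ascontiguousarray(Q[:,:2],dtype=np.float32)))
# rack
c=w['rack'];P,uv=cloud(c);h=cv2.cvtColor(c['image'],cv2.COLOR_BGR2HSV)[uv[:,1],uv[:,0]]
m=(abs(P[:,2])<.012)&(P[:,0]>.45);print('table',np.median(P[m,2]))
rail=P[(P[:,2]>.15)&(P[:,2]<.19)&(P[:,0]>.4)&(P[:,0]<.56)&(P[:,1]<-.2)&(P[:,1]>-.52)]
l=cv2.fitLine(rail.astype(np.float32),cv2.DIST_HUBER,0,.01,.01).ravel();s=(rail-l[3:])@l[:3];print('rail',l,np.percentile(s,[.5,99.5]),np.percentile(rail[:,2],98))
yaw=np.arctan2(-l[3]*0-l[0]*np.sign(l[1]),abs(l[1]));mid=l[3:]+l[:3]*np.percentile(s,[.5,99.5]).mean();print('yaw',yaw,'mid',mid)
Rk,ro=frame(yaw,(mid[0],mid[1],0));ro=ro-Rk@[.004,0,0]
A=R.from_euler('y',-35,degrees=True).as_matrix() # slope frame in rack
L=(P-ro)@Rk; S=(L-[0,0,.045])@A  # S z = height above slope
wood=(h[:,0]<25)&(h[:,1]>80)&(abs(L[:,1])<.1)&(abs(S[:,2])<.015)&(abs(S[:,0])<.05);print('wood height',np.percentile(S[wood,2],[10,50,90]),f(S[wood]))
for lo,hi in((.006,.017),(.027,.042)):
  m=(h[:,2]<90)&(S[:,2]>lo)&(S[:,2]<hi)&(S[:,1]>0)&(S[:,1]<.09)&(abs(S[:,0])<.06);Q=S[m]
  print('hub',lo,m.sum(),np.median(Q,0),f(Q),cv2.minEnclosingCircle(np.ascontiguousarray(Q[:,:2],np.float32)))
  print(uv[m].min(0),uv[m].max(0))
cv2.imwrite('pics/hub.png',cv2.resize(c['image'][190:290,240:440],(800,400),interpolation=2))
# cradle
c=w['cradle'];P,uv=cloud(c)
m=(abs(P[:,2])<.012)&(P[:,0]>.45);print('table',np.median(P[m,2]))
Cr,co=frame(np.radians(-14),(.541,.009,0));L=(P-co)@Cr
B=(abs(L[:,0])<.08)&(L[:,1]>.01)&(L[:,1]<.16)
b=B&(L[:,1]>.12)&(L[:,2]>.045)&(L[:,2]<.065);l=cv2.fitLine(L[b].astype(np.float32),cv2.DIST_HUBER,0,.01,.01).ravel()
print('bar',b.sum(),l,f(L[b]),np.percentile(L[b][:,2],[5,50,95]))
for lo,hi in((.031,.0425),(.0435,.054)):
  m=B&(L[:,1]<.11)&(L[:,2]>lo)&(L[:,2]<hi);print(lo,m.sum(),f(L[m]),np.median(L[m,2]))
  k=np.zeros(c['z_map'].shape,np.uint8);k[uv[m][:,1],uv[m][:,0]]=255
m=(abs(L[:,0])<.08)&(L[:,1]<-.02)&(L[:,1]>-.14)&(L[:,2]>.06)&(L[:,2]<.2);print('deep',m.sum(),[np.percentile(L[m,i],[2,50,98]) for i in range(3)])
cv2.imwrite('pics/crd.png',cv2.resize(c['image'][120:280,225:425],(800,640),interpolation=2)[:600])
```

```text
table 4.4146021584701156e-05
rail [-0.08666038  0.99623185 -0.00347515  0.47210366 -0.38592535  0.16309221] [-0.11218199  0.11580737] 0.16665584737999659
yaw 0.08676974 mid [ 0.47194657 -0.38411949  0.16308591]
wood height [-0.00328054 -0.00215418  0.00605382] (array([-0.0036,  0.    ]), array([0.1995, 0.0942]), np.float64(89.5292))
hub 0.006 1413 [0.0123944  0.04342978 0.00949484] (array([0.0032, 0.0466]), array([0.0585, 0.058 ]), np.float64(81.5443)) ((0.0028649717569351196, 0.046415381133556366), 0.029901137575507164)
[269 212] [326 266]
hub 0.027 744 [0.00426098 0.04598406 0.03339697] (array([0.0028, 0.0467]), array([0.0323, 0.0324]), np.float64(79.4747)) ((0.002652176422998309, 0.04706691950559616), 0.01683426834642887)
[279 230] [313 263]
table 0.0008776641797300089
bar 697 [ 0.99039483 -0.13808218  0.00716579  0.03758702  0.13535562  0.05554072] (array([0.034 , 0.1315]), array([0.0583, 0.0224]), np.float64(0.2483)) [0.05308035 0.05579193 0.05750616]
0.031 6004 (array([-0.0018,  0.0539]), array([0.0866, 0.1548]), np.float64(89.8898)) 0.03834959832834306
0.0435 1661 (array([-0.0073,  0.0512]), array([0.1532, 0.0997]), np.float64(7.6284)) 0.04894924731768996
deep 5709 [array([-0.06484949, -0.01168784,  0.05862161]), array([-0.06067445, -0.04376541, -0.02122385]), array([0.06387883, 0.09319815, 0.18139759])]
```

View pics/crd.png

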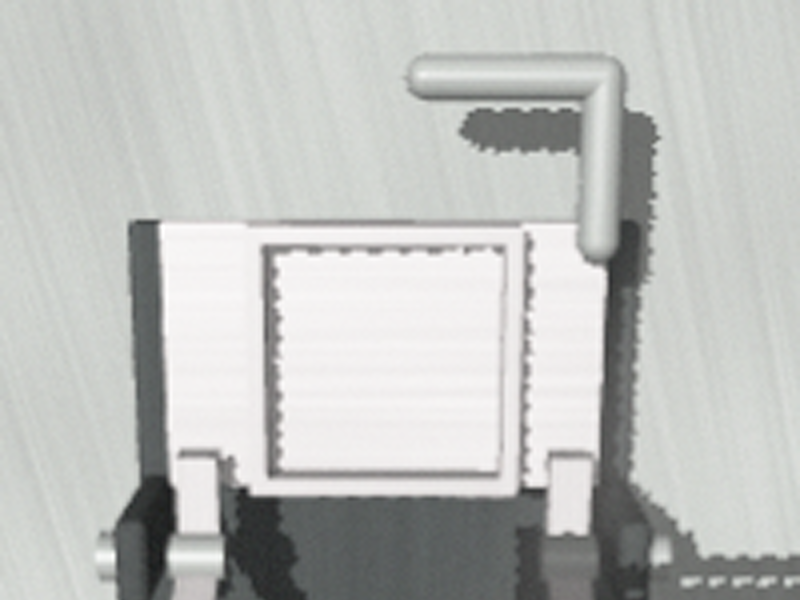

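View pics/hub.png

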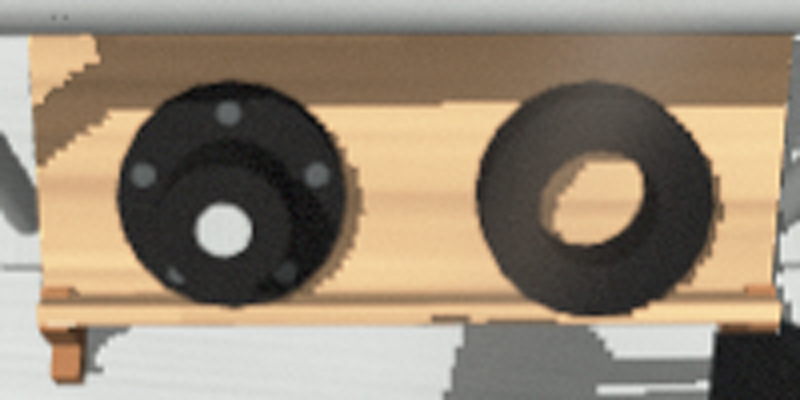

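The crops show the following, in crop pixels at 4x:
- Bar axis from (415,77) to (620,76).
- Inner rim of the shallow nest: x 265–505, y 245–475.
- Hinge pins at (105,553) and (655,548).
- The hub sits at slope coordinates (3,47) mm, with the tyre beside it.

Run:
```python
from h import *
import pickle
w=pickle.load(open('w.pkl','rb'));c=w['cradle']
q=lambda pts:np.array(pts,float)/4+[225,120]-.4
bar=plane(c,q([(415,77),(620,76)]),.05)
nest=plane(c,q([(265,245),(505,245),(505,475),(265,475)]),.048)
pin=plane(c,q([(105,553),(655,548)]),.05)
az=lambda d:np.degrees(np.arctan2(d[1],d[0]))
print('bar',bar,az(bar[1]-bar[0]),np.linalg.norm(bar[1]-bar[0]))
print('nest',nest.mean(0),[az(nest[1]-nest[0]),az(nest[2]-nest[3]),az(nest[1]-nest[2])-90],np.linalg.norm(nest[1]-nest[0]),np.linalg.norm(nest[2]-nest[1]))
print('pin',pin.mean(0),az(pin[1]-pin[0]),np.linalg.norm(pin[1]-pin[0]))
for n,yd in((-13.5,0),(-14,0),(-14.5,0)):
    C,o=frame(np.radians(n),(0,0,0))
    print(n,'y: bar',(bar@C)[:,1],'nest',(nest.mean(0)@C)[:2],'pin',(pin@C)[:,:2],'barx',(bar@C)[:,0])
# same for independent static views: nest floor white region via depth
import pickle
d=pickle.load(open('c0.pkl','rb'))
for k,cc in list(d.items())+[('w',c)]:
    P,uv=cloud(cc);C,o=frame(np.radians(-14),(.541,.009,0));L=(P-o)@C
    b=(L[:,1]>.122)&(L[:,1]<.16)&(L[:,2]>.04)&(L[:,2]<.07)&(L[:,0]>.01)&(L[:,0]<.05);print(k,'bar y',b.sum(),L[b][:,1].mean(),np.polyfit(L[b][:,0],L[b][:,1],1), L[b][:,2].max())
```

```text
bar [[0.58039253 0.14086934 0.05      ]
 [0.63478834 0.12781438 0.05      ]] -13.495704513656255 0.0559404779788908
nest [0.55320285 0.0654598  0.048     ] [np.float64(-13.923472187020431), np.float64(-13.92620799827993), np.float64(-12.669879925823565)] 0.06772504028877546 0.06762423048433631
pin [0.53801675 0.01078931 0.05      ] -13.37421269226257 0.16425018400152774
-13.5 y: bar [0.27246706 0.27247125] nest [0.52263652 0.19279379] pin [[0.4385077  0.13590842]
 [0.60275749 0.13626902]] barx [0.53147094 0.58741142]
-14 y: bar [0.27709458 0.27758694] nest [0.5209342  0.19734725] pin [[0.43730499 0.1397299 ]
 [0.60154538 0.14152382]] barx [0.52907301 0.58501132]
-14.5 y: bar [0.28170101 0.2826815 ] nest [0.51919221 0.20188569] pin [[0.43606898 0.14354074]
 [0.60028746 0.14676783]] barx [0.52663479 0.58256667]
scene bar y 60 0.13535157814063295 [-0.00127595  0.13538989] 0.05796431361896992
top bar y 66 0.13872946485976742 [-0.00980259  0.139029  ] 0.06003964629747127
w bar y 412 0.137384392610718 [0.0022287  0.13731773] 0.05822143243244993
```

```bash
cat >> h.py <<'E'
Rk,ro=frame(.0868,(.47195,-.38412,0));ro=ro-Rk@[.004,0,0]
A35=R.from_euler('y',-35,degrees=True).as_matrix()
slope=lambda p:ro+Rk@(A35@np.array(p)+[0,0,.045])
CY=np.radians(-13.5);Cr,_=frame(CY,(0,0,0));hinge=Cr@[.522,.1347,.05]
crd=lambda p:hinge+Cr@np.array(p,float)
Mrack=rv(ori(-(Rk@A35)[:,2],-Rk[:,1]))
E
python3 - <<'E'
from h import *
from cell import manip
st=lambda n:(lambda s:print(n,round(s['clock'],2),s['tool_pos'].round(4),s['contact_force'].round(1),round(s['gripper_width'],4),s['grasp_force']))(manip.state())
manip.set_gripper(.056)
manip.move_pose(slope([.003,.047,.12]),Mrack);st('pre')
manip.move_linear(slope([.003,.047,.03]),.15);st('near')
manip.move_linear(slope([.003,.047,.013]),.06);st('at')
print(slope([.003,.047,.013]))
manip.set_gripper(.02,25);st('grip')
manip.move_linear(slope([.003,.047,.02]),.06);st('lift')
E
```

```text
pre 5.57 [ 0.3978 -0.343   0.1448] [0.6 0.4 0.9] 0.0562 0.0
near 6.32 [ 0.4497 -0.34    0.0726] [-0.4 -0.1 -0.7] 0.0561 0.0
at 6.75 [ 0.4588 -0.3377  0.0569] [ 1.2 -0.5  0.3] 0.0563 0.0
[ 0.45891036 -0.33807708  0.05736971]
grip 7.22 [ 0.4589 -0.3381  0.0575] [0.2 1.  1.5] 0.033 25.00361731726116
lift 7.49 [ 0.4547 -0.3388  0.0635] [ 0.5 -0.3 -1.2] 0.0326 24.988878422784637
```

Run:
```python
from h import *
from cell import manip,cams
st=lambda n:(lambda s:print(n,round(s['clock'],2),s['tool_pos'].round(4),s['contact_force'].round(1),round(s['gripper_width'],4),s['grasp_force'].round(1)))(manip.state())
manip.move_linear(slope([.003,.047,.14]),.2);st('out')
p=slope([.003,.047,.14]);p[2]=.25;manip.move_linear(p,.25)
M=rv(ori([0,0,-1],Cr[:,0]))
manip.move_pose(crd([0,.058,.19]),M);st('above')
manip.move_linear(crd([0,.058,.03]),.2);st('near')
manip.move_linear(crd([0,.058,-.0125+.0175]),.05);st('low')
for z in(.0165,.0155,.0145):
    manip.move_linear(crd([0,.058,-.0125+z]),.03);st(z);
    if abs(manip.state()['contact_force'][2])>5:break
c=cams.capture('wrist');cv2.imwrite('pics/place.png',c['image'])
```

```text
Traceback (most recent call last):
AttributeError: 'float' object has no attribute 'round'
```

```bash
cat >> h.py <<'E'
def st(n):
    from cell import manip
    s=manip.state();print(n,round(s['clock'],2),s['tool_pos'].round(4),s['contact_force'].round(1),round(s['gripper_width'],4),round(float(s['grasp_force']),1));return s
E
python3 - <<'E'
from h import *
from cell import manip,cams
st('out')
p=slope([.003,.047,.14]);p[2]=.25;manip.move_linear(p,.25)
M=rv(ori([0,0,-1],Cr[:,0]))
manip.move_pose(crd([0,.058,.19]),M);st('above')
manip.move_linear(crd([0,.058,.03]),.2);st('near')
manip.move_linear(crd([0,.058,-.0125+.0175]),.05);st('low')
for z in(.0165,.0155,.0145):
    manip.move_linear(crd([0,.058,-.0125+z]),.03);s=st(z)
    if abs(s['contact_force'][2])>5:break
E
```

```text
out 8.24 [ 0.3861 -0.344   0.1607] [ 1.4  0.3 -2.1] 0.0326 25.0
above 10.39 [0.5521 0.0646 0.2392] [ 0.1 -0.4 -1.4] 0.0329 25.0
near 11.34 [0.5536 0.0652 0.0812] [-0.7 -0.8 -1.3] 0.0327 25.0
low 11.99 [0.5523 0.0655 0.0546] [-0.1 -0.9 -1.1] 0.0327 25.0
0.0165 12.24 [0.5527 0.0655 0.0541] [-0.4  0.  -0.7] 0.0326 25.0
0.0155 12.49 [0.5528 0.0656 0.0539] [-2.5  0.   4.6] 0.0327 25.0
0.0145 12.74 [0.5528 0.0656 0.0539] [-4.5 -0.3 10.6] 0.0325 25.1
```

Run:
```python
from h import *
from cell import manip,cams
import pickle
manip.move_linear(crd([0,.058,-.0125+.0165]),.05)
manip.set_gripper(.054);st('open')
manip.move_linear(crd([0,.058,.06]),.2)
M=ori([0,0,-1],Cr[:,0]);manip.move_linear(crd([0,.025,.2]),.3);s=st('up')
c=cams.capture('wrist');T=c['T_tool_cam'];Mt=R.from_rotvec(s['tcp_rot']).as_matrix()
c['orientation']=rv(Mt@T[:3,:3]);c['position']=Mt@T[:3,3]+s['tool_pos'];pickle.dump(c,open('w2.pkl','wb'))
P,uv=cloud(c);L=(P-hinge)@Cr
h=cv2.cvtColor(c['image'],cv2.COLOR_BGR2HSV)[uv[:,1],uv[:,0]]
for lo,hi in((-.006,.005),(.015,.03)):
    m=(h[:,2]<90)&(abs(L[:,0])<.05)&(abs(L[:,1]-.058)<.045)&(L[:,2]>lo)&(L[:,2]<hi)
    Q=L[m];print(m.sum(),np.percentile(Q,[3,50,97],axis=0) if m.any() else 0)
m=(abs(L[:,0])<.08)&(L[:,1]<-.02)&(L[:,1]>-.14)&(L[:,2]>.1)&(L[:,2]<.15)
print('deepbar',m.sum(),np.percentile(L[m],[2,50,98],axis=0) if m.any() else 0)
u=proj(c,crd([0,.03,0]))[0].astype(int);print(u)
cv2.imwrite('pics/placed.png',c['image'])
# deep angle from initial scene/top clouds
d=pickle.load(open('c0.pkl','rb'))
for k,cc in d.items():
    P,uv=cloud(cc);L=(P-hinge)@Cr;m=(L[:,0]>-.055)&(L[:,0]<-.008)&(np.hypot(L[:,1],L[:,2])>.125)&(np.hypot(L[:,1],L[:,2])<.152)&(L[:,2]>.04)&(L[:,1]<.02)
    print(k,m.sum(),L[m].mean(0),np.arctan2(L[m][:,2].mean(),-L[m][:,1].mean()),np.hypot(L[m][:,1],L[m][:,2]).mean())
```

```text
open 13.49 [0.5525 0.0655 0.0539] [ 0.8 -0.3  0.1] 0.0542 0.0
up 14.56 [0.5438 0.0335 0.2478] [-0.9  0.3 -1.2] 0.054 0.0
1586 [[-0.02490772  0.03258337 -0.00114656]
 [ 0.00120256  0.06252804  0.00024612]
 [ 0.02792106  0.08585202  0.00175974]]
814 [[-0.01281512  0.04490182  0.02237717]
 [ 0.00161183  0.06000947  0.0241311 ]
 [ 0.01598219  0.0738201   0.02547609]]
deepbar 0 0
[322 203]
scene 87 [-0.03019638 -0.0602892   0.12710523] 1.1278987900807573 0.14071725507817706
top 97 [-0.03147419 -0.05715083  0.1295451 ] 1.1553134263968745 0.1416321417954677
```

View pics/placed.png

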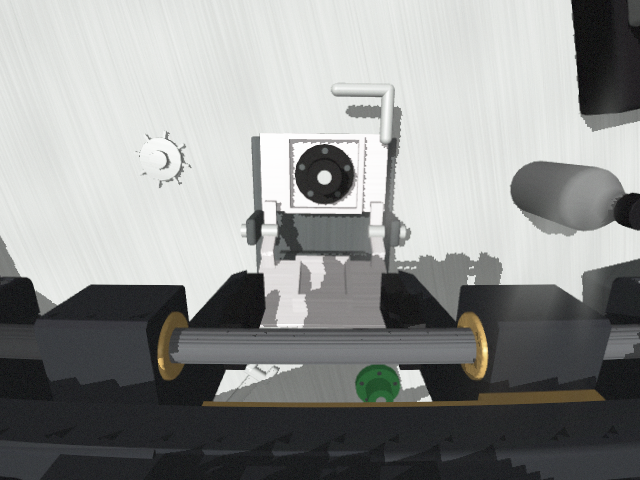

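The hub is seated flat in the nest at (324,177), centred and flange down. Next I'll check that the arcs are reachable, then close the deep tray by its bar.

```bash
cat >> h.py <<'E'
Mbar=rv(ori([0,0,-1],Cr[:,1]))
def barpos(x,phi,r=.138,dz=-.019): # phi: angle from +y side upward (0=+y flat, pi=-y flat)
    return crd([x,r*np.cos(phi),r*np.sin(phi)+dz])
def swing(x,p0,p1,dr=0.,step=.13,rate=.12,log=True,fmax=45):
    from cell import manip
    n=max(1,int(np.ceil(abs(p1-p0)/step)))
    for i,p in enumerate(np.linspace(p0,p1,n+1)[1:]):
        manip.move_linear(barpos(x,p,.138+dr),rate)
        s=manip.state();F=Cr.T@s['contact_force'];fr=F@[0,np.cos(p),np.sin(p)]
        dr=float(np.clip(dr+.0001*fr*abs(np.cos(p)),-.006,.006))
        if log:print(f'{p:.2f} t{s["clock"]:.2f} F{F.round(1)} dr{dr*1e3:.2f} g{s["gripper_width"]*1e3:.1f} e{(Cr.T@(s["tool_pos"]-barpos(x,p,.138+dr))*1e3).round(1)}')
        if np.linalg.norm(F)>fmax: print('STOP');return p,dr
    return p1,dr
E
python3 - <<'E'
from h import *
from cell import manip,inverse_kinematics as ik
for x in(-.032,.032):
    print([None if (q:=ik(barpos(x,p),Mbar)) is None else q.round(2).tolist() for p in(0,1.57,2.,3.14)])
p0=np.pi-1.14
manip.set_gripper(.036)
b=barpos(-.032,p0);u=b+[0,0,.06]
manip.move_linear(crd([-.032,-.03,.22]),.3)
manip.move_pose(u,Mbar);st('above')
manip.move_linear(b,.12);st('at')
manip.set_gripper(.004,30);st('grip')
E
```

```text
[[0.23, 0.27, 2.02, 0.0, 0.85, -1.11], [-0.02, 0.0, 2.03, 0.0, 1.11, -1.35], [-0.13, -0.01, 2.07, -0.0, 1.08, -1.46], [-0.29, 0.15, 2.17, -0.0, 0.82, -1.63]]
[[0.18, 0.36, 1.9, 0.0, 0.88, -1.15], [-0.04, 0.12, 1.91, 0.0, 1.11, -1.38], [-0.14, 0.11, 1.94, -0.0, 1.09, -1.48], [-0.29, 0.26, 2.04, -0.0, 0.85, -1.62]]
above 16.88 [ 0.4947 -0.0391  0.2162] [-0.2 -0.4  0.5] 0.0359 0.0
at 17.53 [ 0.4947 -0.0395  0.1567] [0.2 1.3 0. ] 0.036 0.0
grip 18.05 [ 0.4949 -0.0398  0.1571] [-0.6 -1.6  2.5] 0.0103 29.7
```

Run:
```python
from h import *
print(swing(-.032,np.pi-1.14,0.12))
```

```text
1.88 t18.34 F[-0.5  1.3  4.1] dr0.11 g10.5 e[0.7 0.5 0.6]
1.75 t18.63 F[2.5 0.9 1.4] dr0.13 g10.7 e[0.8 0.5 0.2]
1.63 t18.93 F[ 5.3  1.6 -1.8] dr0.12 g10.7 e[ 0.8  0.3 -0.3]
1.50 t19.22 F[ 7.2  1.  -4.6] dr0.08 g10.1 e[ 0.9  0.2 -0.7]
1.37 t19.51 F[ 9.5  0.1 -7. ] dr-0.05 g9.8 e[ 1.1 -0.1 -1.2]
1.25 t19.80 F[ 9.1 -1.3 -7.7] dr-0.29 g9.9 e[ 1.2 -0.4 -1.4]
1.12 t20.09 F[11.5 -1.7 -8.8] dr-0.67 g9.8 e[ 1.4 -0.7 -1.3]
1.00 t20.38 F[ 9.8 -2.2 -8.6] dr-1.13 g9.6 e[ 1.5 -0.7 -1.1]
0.87 t20.68 F[ 9.7 -2.6 -6.7] dr-1.56 g9.4 e[ 1.6 -0.6 -0.9]
0.75 t20.97 F[10.6 -3.1 -6.2] dr-2.04 g9.0 e[ 1.8 -0.3 -0.7]
0.62 t21.26 F[ 9.2 -0.1 -5.6] dr-2.31 g9.0 e[ 1.9 -0.  -0.5]
0.50 t21.55 F[ 8.7  0.2 -3.7] dr-2.45 g8.6 e[ 2.   0.3 -0.2]
0.37 t21.84 F[ 8.1  2.4 -2.4] dr-2.32 g8.2 e[ 2.1  0.7 -0.2]
0.25 t22.13 F[ 7.8  4.3 -1.5] dr-1.95 g8.1 e[ 2.2  1.  -0.1]
0.12 t22.43 F[ 7.9  4.5 -2.5] dr-1.53 g8.2 e[2.3 1.4 0. ]
(0.12, -0.0015346581045811679)
```

Run:
```python
from h import *
from cell import cams,manip
st('')
c=cams.capture('scene');cv2.imwrite('pics/s2.png',cv2.resize(c['image'][130:310,230:430],(800,720),interpolation=2)[:600])
```

```text
22.43 [0.542  0.1491 0.0473] [ 8.7  2.6 -2.5] 0.0082 30.7
```

View pics/s2.png

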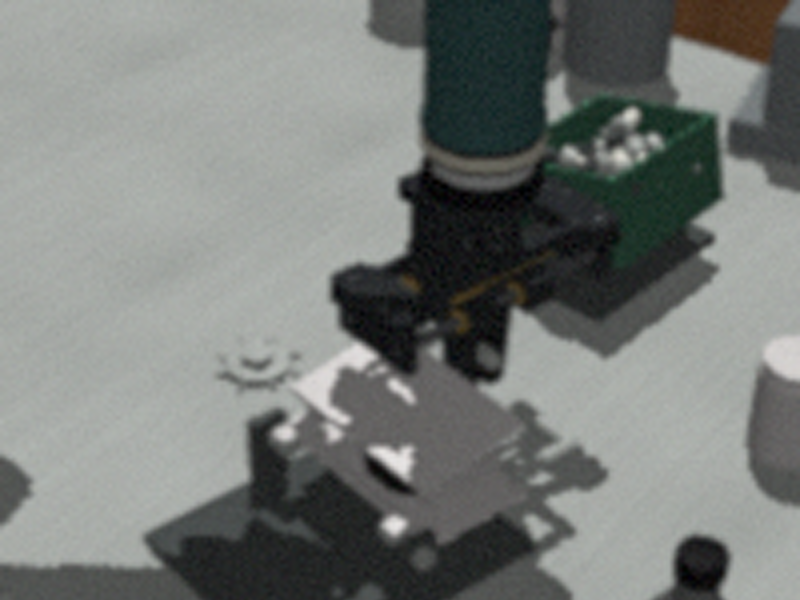

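The deep tray is still held by its bar at (455,360) in the crop and is nearly closed over the shallow one. I'll press it fully shut.

Run:
```python
from h import *
from cell import cams,manip
x=-.0305
p,dr=swing(x,.12,0,dr=-.0010,step=.06)
for q in(-.015,-.03,-.045):
    p,dr=swing(x,p,q,dr,rate=.05)
    if manip.state()['contact_force'][2]>18:break
```

```text
0.06 t22.73 F[ 4.3  6.  -2.8] dr-0.42 g8.2 e[ 0.7  0.7 -0.6]
0.00 t22.98 F[ 5.7  6.1 -2.7] dr0.19 g8.1 e[ 0.8  0.6 -0.7]
-0.01 t23.23 F[ 4.8  4.3 -0.7] dr0.62 g8.1 e[ 0.8  0.3 -0.4]
-0.03 t23.48 F[4.5 2.7 0.9] dr0.89 g7.8 e[ 0.7  0.1 -0.2]
-0.04 t23.73 F[5.3 2.4 1.3] dr1.12 g8.0 e[ 0.8  0.  -0.2]
```

```bash
cat >> h.py <<'E'
def wshot():
    from cell import manip,cams
    s=manip.state();c=cams.capture('wrist');T=np.array(c['T_tool_cam']);Mt=R.from_rotvec(s['tcp_rot']).as_matrix()
    c['orientation']=rv(Mt@T[:3,:3]);c['position']=Mt@T[:3,3]+s['tool_pos'];return c
E
python3 - <<'E'
from h import *
from cell import cams,manip
manip.set_gripper(.036)
s=st('open');p=s['tool_pos']
manip.move_linear(p+[0,0,.03],.15);st('')
manip.move_linear(barpos(-.032,0)+[0,0,.17]+Cr@[.02,-.02,0],.3)
c=wshot();cv2.imwrite('pics/closed.png',c['image'])
import pickle;pickle.dump(c,open('w3.pkl','wb'))
def rep(c):
    P,uv=cloud(c);L=(P-hinge)@Cr
    for x0,x1 in((-.052,-.008),(.008,.052)):
        m=(L[:,0]>x0)&(L[:,0]<x1)&(abs(L[:,1]-.138)<.012)&(L[:,2]>-.03)&(L[:,2]<.04);print('bar',m.sum(),np.percentile(L[m],[3,50,97],axis=0).round(4).tolist() if m.any() else 0)
    m=(abs(L[:,0])<.03)&(L[:,2]>.01)&(L[:,2]<.06)&(L[:,1]>.03)&(L[:,1]<.09)
    if m.sum()>20:
        print('deep back',m.sum(),np.median(L[m],0),np.polyfit(L[m][:,1],L[m][:,2],1))
rep(c)
for k in('scene','top'):rep(cams.capture(k))
E
```

```text
open 24.31 [0.5414 0.1511 0.0245] [ 0.1 -0.7 -0.2] 0.0357 0.0
 24.66 [0.5425 0.1513 0.0555] [ 0.   0.9 -0.6] 0.0359 0.0
bar 704 [[-0.0508, 0.134, 0.0046], [-0.0312, 0.1392, 0.0085], [-0.0098, 0.145, 0.0104]]
bar 607 [[0.0094, 0.1334, 0.0016], [0.0291, 0.1387, 0.0058], [0.0506, 0.1446, 0.0078]]
deep back 5067 [-0.00214758  0.05946777  0.0314162 ] [0.02118529 0.03014465]
bar 66 [[-0.0504, 0.132, -0.0001], [-0.0284, 0.136, 0.0053], [-0.0093, 0.1427, 0.0098]]
bar 65 [[0.0099, 0.1311, -0.0038], [0.0325, 0.1347, 0.0032], [0.0496, 0.1417, 0.0069]]
deep back 379 [0.00159252 0.05905802 0.02971899] [0.01653486 0.02878528]
bar 34 [[-0.0509, 0.134, 0.0012], [-0.0421, 0.1394, 0.0059], [-0.0333, 0.1456, 0.0115]]
bar 0 0
deep back 120 [0.00408443 0.0751564  0.0304093 ] [0.01590446 0.02933803]
```

View pics/closed.png

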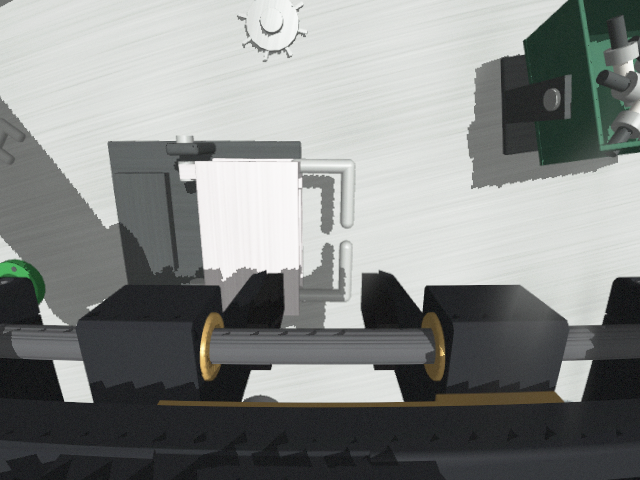

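The trays are closed and the bars lie in line at (347,195) and (347,270), but the deep bar is still about 2.6 mm high. I'll press it down with shut fingertips.

Run:
```python
from h import *
from cell import cams,manip
manip.set_gripper(0.0)
b=crd([-.032,.138,0])
manip.move_linear(b+[0,0,.025],.3);st('pre')
for z in(.012,.009,.0075,.006,.0045,.003,.0015,0):
    manip.move_linear(b+[0,0,z],.05);s=st(z)
    if s['contact_force'][2]>28:break
manip.move_linear(b+[0,0,.03],.15)
manip.move_linear(barpos(-.032,0)+[0,0,.17]+Cr@[.02,-.02,0],.4)
c=wshot();P,uv=cloud(c);L=(P-hinge)@Cr
for x0,x1 in((-.052,-.008),(.008,.052)):
    m=(L[:,0]>x0)&(L[:,0]<x1)&(abs(L[:,1]-.138)<.012)&(L[:,2]>-.03)&(L[:,2]<.04);print('bar',m.sum(),np.percentile(L[m],[3,50,97],axis=0).round(4).tolist())
m=(abs(L[:,0])<.03)&(L[:,2]>.01)&(L[:,2]<.06)&(L[:,1]>.03)&(L[:,1]<.09);print(np.polyfit(L[m][:,1],L[m][:,2],1))
```

```text
pre 26.69 [0.5406 0.1508 0.0755] [-0.1 -0.8  0.3] 0.0 0.0
0.012 27.1 [0.5404 0.1506 0.0624] [0.4 1.2 0.8] 0.0003 0.0
0.009 27.35 [0.5403 0.1508 0.0591] [-0.5 -1.2  1.2] 0.0001 0.0
0.0075 27.6 [0.5402 0.1508 0.0576] [0.3 0.3 1.4] 0.0001 0.5
0.006 27.85 [0.5403 0.1509 0.0562] [-0.3  1.3  3.4] 0.0004 1.7
0.0045 28.1 [0.5404 0.1509 0.056 ] [-5.3 -0.6 11.4] 0.0003 5.9
0.003 28.35 [0.5405 0.151  0.0558] [-7.2 -1.2 19.9] 0.0004 10.0
0.0015 28.6 [0.5406 0.1509 0.0556] [-11.8  -1.   28.9] 0.0003 14.2
bar 679 [[-0.0508, 0.1341, 0.0021], [-0.0311, 0.1393, 0.0058], [-0.0098, 0.145, 0.0076]]
bar 434 [[0.009, 0.1337, 0.0019], [0.0233, 0.139, 0.0057], [0.0386, 0.1447, 0.0076]]
[0.00101278 0.0301992 ]
```

Run:
```python
from h import *
from cell import cams,manip
b=crd([.032,.1385,-.021])
manip.set_gripper(.036)
manip.move_linear(b+[0,0,.06],.4);manip.move_linear(b,.15);st('at')
manip.set_gripper(.004,60);st('grip')
import functools,h
_b=h.barpos;h.barpos=lambda x,p,r=.138:_b(x,p,r,-.021)
p,dr=swing(.032,0,1.2,dr=.0005,step=.15)
print(p,dr)
```

```text
at 31.13 [0.6034 0.1365 0.0309] [ 0.6 -0.4  0.1] 0.0358 0.0
grip 31.66 [0.6031 0.1361 0.03  ] [-1.2 -2.   6.1] 0.0094 58.4
0.15 t31.98 F[ 2.7 -0.7 -2.6] dr0.39 g9.4 e[0.6 0.2 0.1]
0.30 t32.31 F[ 3.7 -1.2 -1.4] dr0.24 g9.6 e[0.5 0.1 0. ]
0.45 t32.63 F[ 4.4 -1.  -1.6] dr0.10 g9.0 e[ 0.4 -0.1 -0.1]
0.60 t32.96 F[ 4.7 -2.3 -4.5] dr-0.27 g9.3 e[ 0.2 -0.1 -0.3]
0.75 t33.28 F[ 5.1 -2.4 -4.6] dr-0.62 g8.6 e[ 0.1 -0.5 -0.7]
0.90 t33.61 F[ 5.5 -3.9 -6.8] dr-1.11 g7.6 e[-0.1 -0.7 -1.1]
1.05 t33.93 F[ 6.9 -3.8 -8.6] dr-1.57 g8.0 e[-0.4 -0.7 -1.6]
1.20 t34.25 F[  6.2  -1.6 -10.4] dr-1.94 g7.8 e[-0.6 -0.3 -2.1]
1.2 -0.0019448976406401652
```

```bash
cat >> h.py <<'E'
def barangle(c,x0,x1):
    P,uv=cloud(c);L=(P-hinge)@Cr;r=np.hypot(L[:,1],L[:,2]);m=(L[:,0]>x0)&(L[:,0]<x1)&(r>.127)&(r<.15)&(L[:,2]>-.02)
    a=np.arctan2(L[m][:,2],L[m][:,1]);return m.sum(),np.percentile(a,[10,50,90]).round(3) if m.any() else 0
E
python3 - <<'E'
from h import *
from cell import cams,manip
import h
for k in('scene','top'):print(k,barangle(cams.capture(k),-.052,-.02))
_b=h.barpos;h.barpos=lambda x,p,r=.138:_b(x,p,r,-.021)
p,dr=swing(.032,1.2,1.5,dr=-.0025,step=.15)
for k in('scene','top'):print(k,barangle(cams.capture(k),-.052,-.02))
print(p,dr)
E
```

```text
scene (np.int64(0), 0)
top (np.int64(68), array([1.163, 1.205, 1.226]))
1.30 t34.62 F[  6.2   0.6 -10.5] dr-2.77 g7.5 e[-0.8  0.5 -2.2]
1.40 t34.88 F[  5.9   1.1 -10. ] dr-2.93 g7.7 e[-1.1  0.9 -2.3]
1.50 t35.15 F[ 4.6  3.4 -9.7] dr-3.00 g7.7 e[-1.3  1.3 -2.4]
scene (np.int64(1), array([1.5, 1.5, 1.5]))
top (np.int64(70), array([1.433, 1.47 , 1.504]))
1.5 -0.0029985715911966357
```

Run:
```python
from h import *
from cell import cams,manip
import h
_b=h.barpos;h.barpos=lambda x,p,r=.138:_b(x,p,r,-.021)
p,dr=swing(.032,1.5,3.0,dr=-.003,step=.15)
p,dr=swing(.032,p,np.pi+.03,dr,step=.06,rate=.06)
for k in('scene','top'):c=cams.capture(k);print(k,barangle(c,-.052,-.01),barangle(c,.01,.05))
```

```text
1.65 t35.57 F[ 3.9  3.  -8.3] dr-3.07 g7.6 e[-1.6  1.5 -2.3]
1.80 t35.88 F[ 3.1  4.8 -7.4] dr-3.26 g7.7 e[-2.   1.7 -2.1]
1.95 t36.20 F[ 0.8  4.6 -7.7] dr-3.58 g7.5 e[-2.2  1.6 -1.9]
2.10 t36.52 F[-0.2  4.3 -7. ] dr-4.00 g7.5 e[-2.4  1.3 -1.6]
2.25 t36.83 F[-2.4  5.  -4.6] dr-4.42 g7.4 e[-2.5  0.8 -1.2]
2.40 t37.15 F[-3.8  2.2 -2.2] dr-4.66 g7.2 e[-2.6  0.2 -1. ]
2.55 t37.47 F[-5.6  0.5 -1.6] dr-4.76 g7.9 e[-2.7 -0.1 -0.9]
2.70 t37.78 F[-5.7 -1.7  0.2] dr-4.61 g7.6 e[-2.8 -0.6 -1. ]
2.85 t38.10 F[-7.1 -5.6  0.7] dr-4.08 g7.4 e[-2.9 -0.9 -0.9]
3.00 t38.42 F[-6.8 -6.9  1.4] dr-3.39 g7.3 e[-2.9 -1.3 -0.9]
3.06 t38.69 F[-5.9 -6.9  0.8] dr-2.70 g7.8 e[-2.9 -1.  -0.7]
3.11 t38.97 F[-5.6 -7.1  0.9] dr-1.98 g7.9 e[-2.9 -0.9 -0.6]
3.17 t39.25 F[-6.  -6.3  0.4] dr-1.36 g7.5 e[-2.9 -0.8 -0.6]
scene (np.int64(0), 0) (np.int64(161), array([-3.017,  2.792,  3.083]))
top (np.int64(65), array([3.024, 3.046, 3.078])) (np.int64(0), 0)
```

Run:
```python
from h import *
from cell import cams,manip
manip.set_gripper(.036);p=st('open')['tool_pos']
manip.move_linear(p+[0,0,.06],.2);manip.set_gripper(0.)
b=crd([.03,-.1375,0])
manip.move_linear(b+[0,0,.03],.2)
for z in(.018,.013,.010,.008,.006,.0045,.003,.0015,0):
    manip.move_linear(b+[0,0,z],.05);s=st(z)
    if s['contact_force'][2]>28:break
manip.move_linear(b+[0,0,.05],.2)
manip.move_linear(b+[0,0,.17]+Cr@[0,.04,0],.4)
c=wshot();P,uv=cloud(c);L=(P-hinge)@Cr
for x0,x1 in((-.052,-.008),(.008,.052)):
    m=(L[:,0]>x0)&(L[:,0]<x1)&(abs(L[:,1]+.138)<.014)&(L[:,2]>-.03)&(L[:,2]<.04);print('bar',m.sum(),np.percentile(L[m],[3,50,97],axis=0).round(4).tolist() if m.any() else 0)
c=cams.capture('top');print(barangle(c,-.052,-.01),barangle(c,.01,.05));st('')
```

```text
open 39.94 [ 0.5387 -0.1305  0.0251] [-0.4  1.1 -0.1] 0.0359 0.0
0.018 41.68 [ 0.5356 -0.1314  0.0673] [-0.2 -0.3 -0.6] 0.0003 0.0
0.013 41.93 [ 0.5359 -0.1315  0.0627] [-0.5 -0.8  0.3] 0.0007 0.0
0.01 42.18 [ 0.5362 -0.1316  0.06  ] [-0.1 -0.   0.8] 0.0004 0.2
0.008 42.43 [ 0.5362 -0.1317  0.0581] [ 0.6 -0.5  1.8] 0.0003 0.7
0.006 42.68 [ 0.5363 -0.1318  0.0562] [-0.1 -1.1  3.7] 0.0004 2.0
0.0045 42.93 [ 0.5364 -0.1319  0.056 ] [-5.4  0.6 12.9] 0.0006 6.2
0.003 43.18 [ 0.5364 -0.1319  0.0558] [-8.1  0.3 20.7] 0.0002 10.4
0.0015 43.43 [ 0.5365 -0.1319  0.0556] [-11.3   2.4  29.8] 0.0006 14.7
bar 672 [[-0.0504, -0.1416, 0.0033], [-0.031, -0.1357, 0.0074], [-0.0101, -0.1306, 0.0091]]
bar 590 [[0.009, -0.1421, 0.0023], [0.0291, -0.1362, 0.0058], [0.0506, -0.1311, 0.0077]]
(np.int64(72), array([3.068, 3.093, 3.12 ])) (np.int64(11), array([3.083, 3.099, 3.115]))
 44.39 [ 0.5437 -0.0923  0.2171] [-0.9  0.3 -0.6] 0.0007 0.0
```

Run:
```python
from h import *
from cell import cams,manip
import h
_b=h.barpos;h.barpos=lambda x,p,r=.138:_b(x,p,r,-.021)
b=crd([.031,-.137,-.021])
manip.set_gripper(.036)
manip.move_linear(b+[0,0,.06],.4);manip.move_linear(b,.15);st('at')
manip.set_gripper(.004,60);st('grip')
p,dr=swing(.031,np.pi,1.6,dr=-.001,step=.17,rate=.14)
c=cams.capture('top');print(barangle(c,-.052,-.01))
p,dr=swing(.031,p,.45,dr,step=.17,rate=.14)
```

```text
at 46.11 [ 0.539  -0.1314  0.031 ] [ 0.8  0.4 -0.2] 0.0364 0.0
grip 46.63 [ 0.5378 -0.1321  0.03  ] [-2.1 -2.8  6.8] 0.0097 58.3
2.99 t46.93 F[ 1.2 -4.4 -0.5] dr-0.58 g9.3 e[ 0.8 -0.2  0.3]
2.83 t47.23 F[ 3.4 -2.7  1.1] dr-0.30 g9.1 e[ 0.8  0.1 -0.1]
2.68 t47.53 F[ 5.   1.7 -0. ] dr-0.44 g8.4 e[ 0.8  0.5 -0.1]
2.52 t47.83 F[ 6.5  2.6 -2.7] dr-0.74 g8.7 e[ 0.8  0.7 -0.4]
2.37 t48.13 F[ 7.4  4.1 -4.4] dr-1.17 g8.4 e[ 1.   1.  -0.6]
2.22 t48.43 F[ 9.9  4.3 -6.5] dr-1.63 g8.2 e[ 1.1  1.  -1.1]
2.06 t48.73 F[11.   4.6 -8.9] dr-2.11 g7.6 e[ 1.2  1.  -1.6]
1.91 t49.03 F[ 11.7   2.7 -11.6] dr-2.50 g7.4 e[ 1.3  0.7 -2.1]
1.75 t49.33 F[ 12.1   1.6 -11.1] dr-2.70 g7.9 e[ 1.4  0.1 -2.4]
1.60 t49.63 F[ 13.5  -0.9 -10.9] dr-2.73 g8.0 e[ 1.5 -0.4 -2.7]
(np.int64(72), array([3.072, 3.096, 3.124]))
1.44 t49.99 F[ 12.   -1.8 -10.4] dr-2.88 g7.8 e[ 1.6 -0.9 -2.5]
1.27 t50.30 F[12.2 -2.3 -8.5] dr-3.13 g7.6 e[ 1.8 -1.3 -2.1]
1.11 t50.61 F[12.  -3.3 -6.9] dr-3.48 g7.6 e[ 1.9 -1.4 -1.8]
0.94 t50.92 F[11.3 -3.9 -5.1] dr-3.85 g7.4 e[ 2.2 -1.2 -1.3]
0.78 t51.23 F[11.4 -2.6 -3.6] dr-4.16 g7.4 e[ 2.4 -0.7 -0.9]
0.61 t51.53 F[10.7 -0.8 -2.3] dr-4.33 g7.6 e[ 2.6 -0.2 -0.5]
0.45 t51.84 F[ 9.9  2.1 -1.4] dr-4.21 g7.7 e[ 2.7  0.3 -0.3]
```

Run:
```python
from h import *
from cell import cams,manip
manip.set_gripper(.026);p=st('open')['tool_pos']
manip.move_linear(p+[0,0,.12],.25)
M=rv(ori([0,0,-1],Cr[:,0]));manip.move_pose(crd([0,-.08,.23]),M);st('up')
c=wshot();P,uv=cloud(c);L=(P-hinge)@Cr;h=cv2.cvtColor(c['image'],cv2.COLOR_BGR2HSV)[uv[:,1],uv[:,0]]
m=(h[:,2]<90)&(abs(L[:,0])<.04)&(abs(L[:,1]+.058)<.04)&(L[:,2]>-.02)&(L[:,2]<.04)
print('hub',m.sum(),np.percentile(L[m],[3,50,97],axis=0).round(4).tolist() if m.any() else 0)
for k in('scene','top'):
    d=cams.capture(k);print(k,'deep',barangle(d,-.052,-.01),'shallow',barangle(d,.01,.05))
    P,uv=cloud(d);L=(P-hinge)@Cr;h=cv2.cvtColor(d['image'],cv2.COLOR_BGR2HSV)[uv[:,1],uv[:,0]]
    m=(h[:,2]<70)&(abs(L[:,0])<.04)&(abs(L[:,1]+.058)<.04)&(L[:,2]>-.02)&(L[:,2]<.04);print('hub',m.sum(),np.percentile(L[m],[3,50,97],axis=0).round(4).tolist() if m.any() else 0)
    if k=='scene':s=d['image']
cv2.imwrite('pics/final.png',np.hstack([cv2.resize(c['image'],(400,300)),cv2.resize(s[190:310,250:410],(400,300),interpolation=2)]))
```

```text
open 52.31 [0.5965 0.1188 0.0865] [-0.  -0.1  0.2] 0.0258 0.0
up 54.07 [ 0.5198 -0.0683  0.2783] [ 0.   0.3 -0.2] 0.026 0.0
hub 2028 [[-0.0255, -0.0774, 0.0115], [0.0005, -0.0508, 0.013], [0.0257, -0.026, 0.0144]]
scene deep (np.int64(72), array([3.074, 3.106, 3.128])) shallow (np.int64(67), array([0.512, 0.536, 0.557]))
hub 333 [[-0.0256, -0.081, -0.0066], [0.0075, -0.0584, 0.0106], [0.0266, -0.0273, 0.0138]]
top deep (np.int64(38), array([3.073, 3.098, 3.118])) shallow (np.int64(74), array([0.51 , 0.536, 0.56 ]))
hub 0 0
```

View pics/final.png

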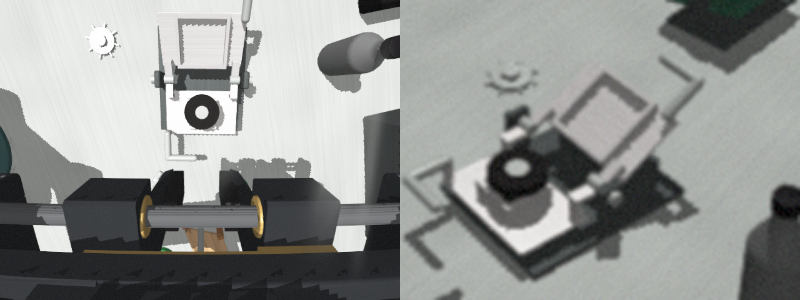

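The hub sits flange up in the open deep tray at (202,111). Its top is flat at the seated height, and the shallow tray is swung back to about 0.5 rad. I'm handing the job in.

```bash
python3 -c "
from cell import order,manip
print(order.close_job(),manip.state()['clock'])"
```

```text
the job is handed in; nothing more can be done
the job is handed in; nothing more can be done
```

The job is handed in at about 54 s: the hub sits flange up in the open deep tray (about 0.01 rad above flat by the depth readings), the shallow tray is left at about 0.5 rad, well past upright, and I moved nothing else; no verdict was returned.

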